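# Lay out the cone sample set

### The arm

A 6-joint arm with a two-finger parallel gripper is mounted at the origin on the work surface. World frame = base frame: x ahead of the robot, y to its left, z up, the work surface at z = 0. Lengths are in m, angles in rad, forces in N, time in s.
With the tool pointing down it reaches from about 0.35 to 0.775 m from the base axis. Payload 5.5 kg.
Tool frame: the origin (TCP) lies midway between the tips of the shut fingers; the grasp point (between the pads) lies 19 mm behind it; z points along the fingers, y is the line along which they close (so a half turn about z gives the same grasp; the last joint's range is limited). The gripper opens to 85 mm and grips with 20 to 120 N. Pads are 22 mm wide; open, the fingers measure 114 mm over their backs; the gripper's body (76 mm by 85 mm) begins 54 mm behind the grasp point. The pads swing forward as they close: fully open they stand 13 mm farther back than shut.
Start: joints at [-1.355, 0.313, 0.046, 1.304, 0, 1.431], TCP at [0.2, -0.539, 0.231] pointing down, gripper open.
Joint ranges: [-2.76, 2.76], [-0.86, 1.69], [-1.03, 1.26], [-2.2, 2.34], [-1.47, 1.5], [-3.14, 3.14]. Speed limits (rad/s): [2.57, 2.57, 3.14, 3.14, 3.14, 3.14].

### API

Orientations are given as a unit quaternion [w, x, y, z].
In Python, from workcell import env gives the robot as it stands.
- The arm moves only by the tool move_arm, never from a script. Its argument "targets" is a list of rows, each a list of 3 entries, a list of its own where there are three numbers: the shift along the tool's x, y, z in mm, then the turn, a rotation vector about the tool's x, y, z in units of 10 degrees (1.0 is 10 degrees), then the closure, from -1 (fully open) to 1 (shut). In form: [[[dx, dy, dz], [ax, ay, az], gripper], ...]. A call has 1 to 5 rows; each row is the pose to reach, as a shift and turn from the pose commanded when the call began, along the tool's axes at that moment; what a row does not reach only later rows make up. A row lasts 1/8 s, in which the tool goes at most 62.5 mm and 10.7 degrees, less where a joint would pass 70% of its speed; a pose out of reach is approached as far as the arm can. A call with a gripper value outside its range is refused whole. The fingers move at their own pace and stop on an object; "squeeze" is the grip in N (left out, the last holds). Time passes only in rows, so rows that repeat a pose let the fingers close. It gives the time, the measured TCP pose, the force, the opening and the grip force at its end, in the units of the state.
- env.get_state(): the state, without advancing time (a new reading comes with each control period).
- env.read_camera(name): name is "side" or "top" or "wrist"; returns a dict with "pixels" (400x640x3 uint8, red, green, blue), "fovy" (degrees; the focal length in pixels is half the picture's height over the tangent of half this angle, whatever the lens; pixels are square), "cx", "cy" (the principal point, pixels), "extrinsics" (4x4, takes a point from world to camera coordinates); the wrist camera has in their place "mount" (4x4, takes a point from camera to tool coordinates, whose origin is the TCP and whose axes are the flange's). Camera axes: x right, y up, looking along -z (the intrinsics and any distortion apply to the point x, -y, -z); pixel columns grow to the right and rows downward; lengths in m; the calibration is good to about 2 mm. The wrist camera is an equidistant fisheye: a pixel r from the principal point sees the ray r / f radians off the axis. A picture is of the moment at which its call begins: read the wrist's pose just before it. There is no depth.
- env.hand_in(): hands the job in; it is judged then, once.
Trained networks look in a picture, given as the dict that the camera call returned (one of the last four; its "shot" number tells which), for a name from the list of things; names that differ only in an ending like _2 or _b are one class to them, and where a whole thing is asked for, a point or a joint stands for the part that bears it (a point fixed in the world has none). Each returns a list of dicts, best first, with "confidence" (0 to 1); they miss things now and then, are a little off and sometimes report something else, mostly with a low value. They report only what shows in the picture. A call takes as long as a camera call.
- env.spot_in(thing, picture): "centre" ([x, y, z] in m, in world coordinates, good to about 4 mm: the middle of the surface that is visible of it).
- env.regions_of(thing, picture): "mask" (400x640 bool, what is visible of it).
- env.landmark_of(thing, picture): "centre" ([x, y, z] in m, in world coordinates, good to about 4 mm: a listed point, or the origin of a listed thing).
The state is a dict: "clock": time; "joint_pos": joint angles; "qvel": joint speeds; "tau": joint torques, N m; "tcp_pos": TCP position; "orientation": TCP orientation; "wrist_force": force on the tool from outside, world axes, zero at the start; "ft_torque": the same for the moment, N m; "finger_gap": finger opening in m; "grip_force": force on a finger pad.
Only numpy, scipy, OpenCV 4.12 (cv2) and the standard library are available. Lean on these libraries where they do the work, as an engineer would, in place of code of your own. Each camera call takes 0.05 s, during which the arm holds its last target. There are 200 camera calls.

### The job

With the things from the blue sheet, set out the show set of paper cones on the round grey board: the small teal carton goes in the middle of the round gold card with the finished red-and-gold cone standing on top of it, the bare brown cone stands in the middle of the square white card, and the purple-wrapped cone stands on the bare board midway between the two cards. Put each down upright and let go, and do not knock a cone over or disturb the red roll or the handset.

Things in the scene. Friction and masses are not known exactly. Their poses are not given: they have to be found in the camera images.
- bare_center (a point): Bare brown cone, plain brown sides: an upright cone 92 mm tall: foot 52 mm across and flat, sides tapering to 18 mm across at 62 mm above the foot, then a straight white paper neck 18 mm across from 62 to 92 mm, the part to grip; about 60 g. It stands free on its foot on the thin blue sheet. The point is on its axis half-way up, 46 mm above the foot; z is its axis, up
- wrapped_center (a point): Purple-wrapped cone, plain purple sides: an upright cone 92 mm tall: foot 52 mm across and flat, sides tapering to 18 mm across at 62 mm above the foot, then a straight white paper neck 18 mm across from 62 to 92 mm, the part to grip; about 60 g. It stands free on its foot on the thin blue sheet. The point is on its axis half-way up, 46 mm above the foot; z is its axis, up
- finished_center (a point): Finished cone, red sides with three gold bands and a purple foot rim: an upright cone 92 mm tall: foot 52 mm across and flat, sides tapering to 18 mm across at 62 mm above the foot, then a straight white paper neck 18 mm across from 62 to 92 mm, the part to grip; about 60 g. It stands free on its foot on the thin blue sheet. The point is on its axis half-way up, 46 mm above the foot; z is its axis, up
- carton_center (a point): Small closed teal carton with a gold band across its middle, 64 mm along its x, 52 mm along its y, 36 mm high, about 120 g, lying flat and loose on the blue sheet. The point is its centre, 18 mm above its underside; z is up. It can be gripped across its 52 mm width (y)
- card_gold: Round gold card 72 mm across, 2 mm thick, fixed flat on the grey board. Origin: centre of its underside, on the board's top; its upper face is 14 mm above the table
- card_white: Square white card 70 by 70 mm, 2 mm thick, fixed flat on the grey board. Origin: centre of its underside, on the board's top; its upper face is 14 mm above the table
- pot: Round steel glue pot 62 mm across, 40 mm high, with a pale top, fixed on the grey board; stays there. Its centre and the centres of the two cards form a triangle with equal sides of 200 mm about the board's centre. Origin: centre of its underside, on the board's top
- board: Round grey board 330 mm across and 12 mm thick, fixed to the table, lying left or right of the middle; cards and pot lie on it. Origin: centre of its underside, on the table (z = 0); its top is 12 mm above the table
- roll: Bystander: red roll standing on end in the middle of the blue sheet, among the cones and carton, 36 mm across, 20 mm high, loose. Origin: centre of its underside. The blue sheet is 1 mm thick and lies on the table on the other side from the board; cones and carton start on it, about 100 mm from the roll
- handset: Bystander: black keypad handset lying flat on the far end of the blue sheet, 108 by 46 by 14 mm, loose. Origin: centre of its underside, x along its length

How it is judged:
By the outcome, as a careful person would: the job done as asked, in the order asked, and still so for the second after the job is handed in, with the robot touching nothing.
It also fails if it takes over 128 s, if anything falls off the work surface, if the arm or the gripper's body presses on something with over 40 N, if the wrist force passes 120 N, or if a joint passes its speed limit or range.

## Working session

There is one attempt and no reset: what is moved stays moved. The work goes in short steps, Python scripts to look and compute and a tool call to move; the robot and the scene stay as the last step left them, time stands still between calls to the robot, and variables do not carry over. Pictures are saved under pics/ and viewed, at most 14 in all, crops included, and the job is handed in when it is done.

Besides the shell and the picture viewer there is one more tool, called after "Emit:" as name(argument=value, ...) on one line, values as JSON. move_arm: Moves the arm, as the interface text tells. Its arguments: {"type":"object","properties":{"targets":{"type":"array","items":{"type":"array"}},"squeeze":{"type":"number"}},"required":["targets"]}

```bash
mkdir -p pics
cat > h.py <<'E'
import numpy as np, cv2
from workcell import env
from scipy.spatial.transform import Rotation as R
T=['bare_center','wrapped_center','finished_center','carton_center','card_gold','card_white','pot','board','roll','handset']
def save(p,n): cv2.imwrite('pics/'+n,p['pixels'][:,:,::-1])
def ray(p,u,v):
    f=200/np.tan(np.radians(p['fovy'])/2); E=np.array(p['extrinsics'])
    d=np.array([(u-p['cx'])/f,-(v-p['cy'])/f,-1]); Rm=E[:3,:3]
    return -Rm.T@E[:3,3], Rm.T@d
def onz(p,u,v,z):
    o,d=ray(p,u,v); return o+d*(z-o[2])/d[2]
E
cat > a.py <<'E'
from h import *
np.set_printoptions(precision=4,suppress=True)
s=env.get_state(); print(s['clock'],s['tcp_pos'],s['orientation'],s['finger_gap'])
for c in ['top','side']:
    p=env.read_camera(c); save(p,c+'0.png'); print(c,{k:v for k,v in p.items() if k not in('pixels','extrinsics')}, onz(p,320,200,0))
    for t in T:
        print(t,[(np.array(r['centre']),round(r['confidence'],2)) for r in env.landmark_of(t,p)[:2]])
E
python3 a.py
```

```text
0.0 [ 0.2002 -0.5385  0.2304] [-0.0009  0.9842  0.177  -0.    ] 0.08550357939804697
top {'fovy': 52.495013646223576, 'cx': 318.4015705906938, 'cy': 203.4220835097555, 'shot': 1} [ 0.5641 -0.0165  0.    ]
bare_center [(array([ 0.61  , -0.1446,  0.0432]), 0.79)]
wrapped_center [(array([ 0.4444, -0.1308,  0.0456]), 0.81)]
finished_center [(array([ 0.5885, -0.2657,  0.0471]), 0.84)]
carton_center [(array([ 0.4389, -0.2692,  0.0208]), 0.74)]
card_gold [(array([0.5977, 0.3085, 0.0125]), 0.95)]
card_white [(array([0.4085, 0.2263, 0.0104]), 0.94)]
pot [(array([0.5651, 0.1075, 0.0165]), 0.85)]
board []
roll [(array([ 0.531 , -0.1943,  0.0009]), 0.71)]
handset [(array([ 0.69  , -0.2007,  0.0024]), 0.93), (array([ 0.4395, -0.2697,  0.0147]), 0.64)]
side {'fovy': 54.05476538681022, 'cx': 321.6841374880404, 'cy': 198.31336114669787, 'shot': 2} [0.5742 0.0325 0.    ]
bare_center []
wrapped_center [(array([ 0.4463, -0.1275,  0.0521]), 0.67)]
finished_center [(array([0.5894, 0.306 , 0.0164]), 0.63), (array([ 0.5854, -0.2694,  0.0425]), 0.57)]
carton_center [(array([ 0.4408, -0.2624,  0.0203]), 0.68)]
card_gold [(array([0.59  , 0.307 , 0.0137]), 0.91), (array([ 0.4435, -0.2603,  0.0187]), 0.19)]
card_white [(array([0.4086, 0.2319, 0.0096]), 0.9)]
pot [(array([0.5667, 0.1038, 0.0101]), 0.9)]
board [(array([0.5221, 0.2125, 0.0007]), 0.58)]
roll [(array([ 0.53  , -0.2004,  0.0037]), 0.71)]
handset [(array([ 0.6861, -0.2041, -0.0009]), 0.76)]
```

View pics/top0.png

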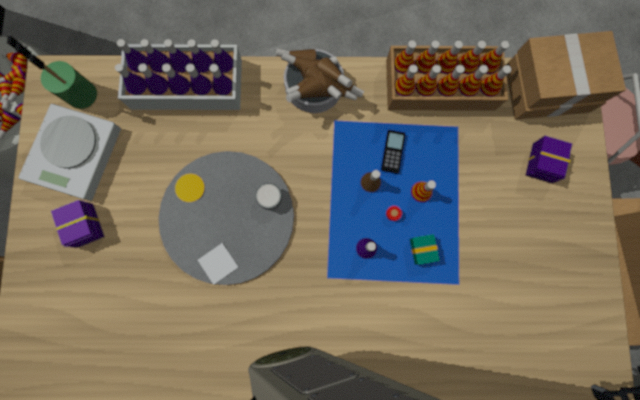

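View pics/side0.png

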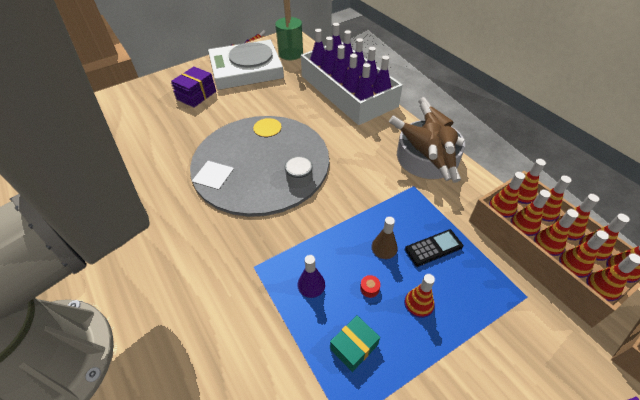

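Top view: gold card (190,187), white card (218,263), pot (268,196), bare cone (372,180), finished (424,190), purple (367,247), carton (426,250), roll (395,213). This matches the network positions. Next I refine with masks.

```bash
cat > b.py <<'E'
from h import *
np.set_printoptions(precision=4,suppress=True)
P={c:env.read_camera(c) for c in['top','side']}
def cen(m): v,u=np.nonzero(m); return u.mean(),v.mean()
for t,z in [('card_gold',.014),('card_white',.014),('pot',.052),('board',.012),('roll',.021)]:
    for c in P:
        r=env.regions_of(t,P[c])
        if r: m=r[0]['mask']; print(t,c,m.sum(),round(r[0]['confidence'],2),onz(P[c],*cen(m),z))
# white neck blob within cone mask (dilated): triangulate neck centre
for t in T[:3]:
    L=[]
    for c in P:
        r=env.regions_of(t,P[c])
        if not r: print(t,c,'none'); continue
        m=cv2.dilate(r[0]['mask'].astype(np.uint8),np.ones((5,5)))>0
        px=P[c]['pixels'].astype(int); w=m&(px.min(2)>110)
        if w.sum()<5: print(t,c,'noneck',m.sum());continue
        L.append(ray(P[c],*cen(w))); print(t,c,w.sum(),cen(w),onz(P[c],*cen(w),.08))
    if len(L)==2:
        A=0;b=0
        for o,d in L:
            d=d/np.linalg.norm(d);M=np.eye(3)-np.outer(d,d);A=A+M;b=b+M@o
        print('  tri',np.linalg.solve(A,b))
for c in P:
    r=env.regions_of('carton_center',P[c])
    if not r: continue
    m=r[0]['mask'].astype(np.uint8)
    px=P[c]['pixels']; hsv=cv2.cvtColor(px,cv2.COLOR_RGB2HSV)
    k=(m>0)&(hsv[:,:,2]>95); v,u=np.nonzero(k)
    pts=np.array([onz(P[c],a,b,.037)[:2] for a,b in zip(u,v)],np.float32)
    print('carton',c,m.sum(),k.sum(),cv2.minAreaRect(pts),np.median(hsv[m>0],0))
    g=k&(hsv[:,:,0]<35); v,u=np.nonzero(g); q=np.array([onz(P[c],a,b,.037)[:2] for a,b in zip(u,v)])
    w,V=np.linalg.eigh(np.cov(q.T)); print(' band',len(q),q.mean(0),np.degrees(np.arctan2(V[1,1],V[0,1])),np.sqrt(w))
E
python3 b.py
```

```text
card_gold top 695 0.89 [0.5941 0.3057 0.014 ]
card_gold side 399 0.93 [0.5911 0.302  0.014 ]
card_white top 859 0.68 [0.4078 0.2295 0.014 ]
card_white side 688 0.92 [0.4066 0.2255 0.014 ]
pot top 530 0.61 [0.5653 0.1061 0.052 ]
pot side 722 0.76 [0.5567 0.0892 0.052 ]
board top 12140 0.8 [0.5197 0.2118 0.012 ]
board side 9259 0.67 [0.5095 0.1894 0.012 ]
roll top 179 0.7 [ 0.5288 -0.1945  0.021 ]
roll side 367 0.59 [ 0.5253 -0.2009  0.021 ]
bare_center top none
bare_center side 72 (np.float64(389.4861111111111), np.float64(220.23611111111111)) [ 0.6169 -0.1372  0.08  ]
wrapped_center top 62 (np.float64(370.80645161290323), np.float64(245.98387096774192)) [ 0.4457 -0.1298  0.08  ]
wrapped_center side 96 (np.float64(309.5729166666667), np.float64(259.0520833333333)) [ 0.4489 -0.1232  0.08  ]
  tri [ 0.4454 -0.1285  0.0903]
finished_center top 58 (np.float64(430.9310344827586), np.float64(184.27586206896552)) [ 0.5877 -0.2719  0.08  ]
finished_center side 103 (np.float64(428.33009708737865), np.float64(279.2330097087379)) [ 0.5903 -0.267   0.08  ]
  tri [ 0.5859 -0.2694  0.0883]
carton top 741 634 ((0.4411967098712921, -0.26176580786705017), (0.06748227030038834, 0.06280306726694107), 9.395705223083496) [ 85. 238. 108.]
 band 125 [ 0.4415 -0.2633] 99.54500980647192 [0.0034 0.0169]
carton side 1612 1290 ((0.44019609689712524, -0.26910799741744995), (0.06721588224172592, 0.05807080492377281), 8.22667407989502) [ 84. 168. 146.]
 band 227 [ 0.4414 -0.2684] 97.39679241318451 [0.0032 0.0163]
```

```bash
cat >> h.py <<'E'
def go(x,y,z,ang=None):
    """print shift (mm, tool axes) and turn (10 deg) to reach TCP x,y,z, tool down, tool-y line along world angle ang (deg)"""
    s=env.get_state(); w,a,b,c=s['orientation']; M=R.from_quat([a,b,c,w]).as_matrix()
    d=M.T@(np.array([x,y,z])-s['tcp_pos'])*1000
    cur=np.degrees(np.arctan2(M[1,1],M[0,1])); t=0 if ang is None else (ang-cur+90)%180-90
    g=np.radians(cur+t); Y=np.array([np.cos(g),np.sin(g),0]); Z=np.array([0,0,-1]); N=np.c_[np.cross(Y,Z),Y,Z]
    print('t',round(s['clock'],2),'tcp',np.round(s['tcp_pos'],4),'ang',round(cur,1),'gap',round(s['finger_gap'],4),'F',np.round(s['wrist_force'],1))
    print('shift',np.round(d,1),'turn',np.round(np.degrees(R.from_matrix(M.T@N).as_rotvec())/10,2),'q6',np.round(s['joint_pos'][5],2))
E
python3 -c "
from h import *
go(.441,-.266,.2,98.5); go(.586,-.268,.23,98.5)"
```

```text
t 2.1 tcp [ 0.2003 -0.539   0.2313] ang -69.6 gap 0.0854 F [-0.8 -0.8  0.3]
shift [ 320.7 -172.1   31.3] turn [ 0.   -0.    1.19] q6 1.43
t 2.1 tcp [ 0.2003 -0.539   0.2313] ang -69.6 gap 0.0854 F [-0.8 -0.8  0.3]
shift [ 456.  -119.7    1.3] turn [ 0.   -0.    1.19] q6 1.43
```

Emit:
move_arm(targets=[[[55, -29, 0], [0, 0, 0.3], -1], [[110, -58, 0], [0, 0, 0.6], -1], [[165, -87, 0], [0, 0, 0.9], -1], [[220, -116, 5], [0, 0, 1.19], -1], [[270, -145, 10], [0, 0, 1.19], -1]])

```text
clock: 2.72
tcp_pos: [0.4042, -0.3076, 0.2215]
orientation: [0.0, 0.997, 0.074, 0.0]
wrist_force: [1.4, -1.0, 0.4]
finger_gap: 0.0852
grip_force: 0.0
```

Emit:
move_arm(targets=[[[50, -14, 20], [0, 0, 0], -1], [[50, -14, 20], [0, 0, 0], -1], [[50, -14, 20], [0, 0, 0], -1], [[50, -14, 20], [0, 0, 0], -1]])

```text
clock: 3.22
tcp_pos: [0.4496, -0.2887, 0.2019]
orientation: [0.0, 0.997, 0.073, 0.0]
wrist_force: [0.9, -0.8, 0.5]
finger_gap: 0.0852
grip_force: 0.0
```

```bash
cat >> h.py <<'E'
def wproj(p,s,X):
    """world points -> wrist pixels"""
    w,a,b,c=s['orientation']; M=R.from_quat([a,b,c,w]).as_matrix(); X=np.atleast_2d(X)
    t=(X-s['tcp_pos'])@M; Mt=np.array(p['mount']); q=(t-Mt[:3,3])@Mt[:3,:3]
    f=200/np.tan(np.radians(p['fovy'])/2); x,y,z=q[:,0],-q[:,1],-q[:,2]; rr=np.hypot(x,y); k=f*np.arctan2(rr,z)/rr
    return np.c_[p['cx']+x*k,p['cy']+y*k]
def wray(p,s,u,v,zw):
    w,a,b,c=s['orientation']; M=R.from_quat([a,b,c,w]).as_matrix(); Mt=np.array(p['mount'])
    f=200/np.tan(np.radians(p['fovy'])/2); x,y=u-p['cx'],v-p['cy']; r=np.hypot(x,y); th=r/f
    q=np.array([np.sin(th)*x/r,-np.sin(th)*y/r,-np.cos(th)]); d=M@Mt[:3,:3]@q; o=M@Mt[:3,3]+s['tcp_pos']
    return o+d*(zw-o[2])/d[2]
E
python3 - <<'E'
from h import *
np.set_printoptions(precision=4,suppress=True)
go(.441,-.266,.2,98.5)
s=env.get_state(); p=env.read_camera('wrist'); save(p,'w1.png')
print(p['mount'],p['fovy'])
for t in T[:4]+['roll']: print(t,[(np.array(r['centre']),round(r['confidence'],2)) for r in env.landmark_of(t,p)[:2]])
r=env.regions_of('carton_center',p)
if r:
    m=r[0]['mask']; v,u=np.nonzero(m); h=cv2.cvtColor(p['pixels'],cv2.COLOR_RGB2HSV)
    print(m.sum(),r[0]['confidence'],wray(p,s,u.mean(),v.mean(),.037))
    q=np.array([wray(p,s,a,b,.037)[:2] for a,b in zip(u,v)],np.float32);print(cv2.minAreaRect(q))
E
```

```text
t 3.23 tcp [ 0.4496 -0.2887  0.2019] ang -81.6 gap 0.0852 F [ 0.9 -0.8  0.5]
shift [ -5.2 -23.8   1.8] turn [ 0.   -0.   -0.01] q6 2.27
[[-0.0008  0.9624  0.2715  0.0683]
 [ 1.      0.0008  0.0002  0.0005]
 [ 0.      0.2715 -0.9624 -0.1427]
 [ 0.      0.      0.      1.    ]] 65.70646984690485
bare_center [(array([ 0.6073, -0.1443,  0.0492]), 0.88), (array([0.4045, 0.2266, 0.0167]), 0.25)]
wrapped_center [(array([ 0.4473, -0.1337,  0.0473]), 0.84)]
finished_center [(array([ 0.584 , -0.269 ,  0.0475]), 0.85)]
carton_center [(array([ 0.4413, -0.2644,  0.0166]), 0.57), (array([ 0.4439, -0.1305,  0.0475]), 0.25)]
roll [(array([ 0.5352, -0.2002, -0.0008]), 0.91), (array([ 0.5876, -0.2701,  0.0438]), 0.7)]
3223 0.67 [ 0.4438 -0.2656  0.037 ]
((0.4427974224090576, -0.2654065191745758), (0.06767180562019348, 0.05237897112965584), 9.440958023071289)
```

View pics/w1.png

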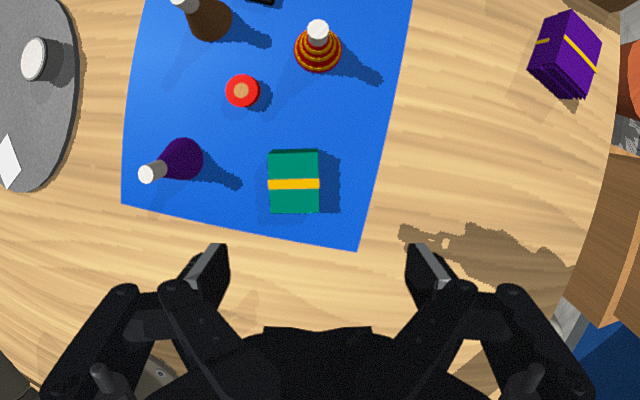

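The wrist view shows the carton square to the fingers at (293,182), its band across the closing direction. The fingers at (215,265) and (425,265) are clear of it.

Emit:
move_arm(targets=[[[-4, -23, 40], [0, 0, 0.05], -1], [[-4, -23, 95], [0, 0, 0.05], -1], [[-4, -23, 145], [0, 0, 0.05], -1], [[-4, -23, 175], [0, 0, 0.05], -1], [[-4, -23, 194], [0, 0, 0.05], -1]])

```text
clock: 4.2
tcp_pos: [0.442, -0.2651, 0.0055]
orientation: [-0.001, 0.998, 0.07, -0.001]
wrist_force: [-0.4, 0.2, -0.1]
finger_gap: 0.0854
grip_force: 0.0
```

Emit:
move_arm(targets=[[[0, 0, 0], [0, 0, 0], -1], [[0, 0, 0], [0, 0, 0], 0.5], [[0, 0, 0], [0, 0, 0], 0.6], [[0, 0, 0], [0, 0, 0], 0.6], [[0, 0, 0], [0, 0, 0], 0.6]], squeeze=30)

```text
clock: 4.82
tcp_pos: [0.4438, -0.2665, 0.0086]
orientation: [0.001, 0.998, 0.07, 0.001]
wrist_force: [-0.1, 0.0, 7.1]
finger_gap: 0.0516
grip_force: 32.5
```

Emit:
move_arm(targets=[[[0, 0, -10], [0, 0, 0], 0.6], [[0, 0, -40], [0, 0, 0], 0.6], [[0, 0, -90], [0, 0, 0], 0.6], [[0, 0, -140], [0, 0, 0], 0.6], [[0, 0, -160], [0, 0, 0], 0.6]])

```text
clock: 5.45
tcp_pos: [0.444, -0.2666, 0.1712]
orientation: [0.002, 0.998, 0.07, 0.002]
wrist_force: [0.8, -0.2, -1.0]
finger_gap: 0.0517
grip_force: 31.8
```

```bash
python3 -c "
from h import *
go(.593,.304,.168,98.5)"
```

```text
t 5.45 tcp [ 0.444  -0.2666  0.1712] ang -82.0 gap 0.0517 F [ 0.8 -0.2 -1. ]
shift [ 226.8 -544.3    1.8] turn [ 0.02 -0.02 -0.05] q6 2.31
```

Emit:
move_arm(targets=[[[15, -36, 0], [0, 0, -0.4], 0.6], [[35, -90, 0], [0, 0, -1.0], 0.6], [[60, -145, 0], [0, 0, -1.7], 0.6], [[83, -200, 0], [0, 0, -2.4], 0.6], [[107, -255, 0], [0, 0, -3.0], 0.6]])

```text
clock: 6.08
tcp_pos: [0.5135, 0.0035, 0.1679]
orientation: [0.0, 0.945, 0.327, 0.0]
wrist_force: [0.7, -0.8, -1.0]
finger_gap: 0.0515
grip_force: 31.7
```

```bash
python3 -c "
from h import *
go(.593,.304,.168,-22)"
```

```text
t 6.08 tcp [0.5135 0.0035 0.1679] ang -51.8 gap 0.0515 F [ 0.7 -0.8 -1. ]
shift [ 2.482e+02 -1.871e+02 -2.000e-01] turn [ 0.   -0.   -2.98] q6 2.33
```

Emit:
move_arm(targets=[[[47, -35, 0], [0, 0, -0.6], 0.6], [[94, -70, 0], [0, 0, -1.2], 0.6], [[141, -106, 0], [0, 0, -1.8], 0.6], [[188, -141, 0], [0, 0, -2.4], 0.6], [[220, -165, 0], [0, 0, -2.98], 0.6]])

```text
clock: 6.7
tcp_pos: [0.5852, 0.2698, 0.1674]
orientation: [-0.0, 0.829, 0.56, -0.0]
wrist_force: [0.6, -1.0, -0.6]
finger_gap: 0.0514
grip_force: 31.7
```

Emit:
move_arm(targets=[[[0, 0, 0], [0, 0, 0], 0.6], [[0, 0, 0], [0, 0, 0], 0.6]])

```text
clock: 6.95
tcp_pos: [0.5847, 0.2668, 0.1671]
orientation: [0.0, 0.83, 0.557, -0.001]
wrist_force: [0.6, -0.5, -0.9]
finger_gap: 0.0514
grip_force: 31.8
```

```bash
cat > c.py <<'E'
from h import *
import sys
np.set_printoptions(precision=4,suppress=True)
s=env.get_state(); p=env.read_camera('wrist'); save(p,sys.argv[1])
for t,z in [('card_gold',.014),('card_white',.014),('pot',.052),('carton_center',None),('finished_center',None),('bare_center',None),('wrapped_center',None)]:
    l=[(np.array(r['centre']),round(r['confidence'],2)) for r in env.landmark_of(t,p)[:1]]
    if z and l:
        r=env.regions_of(t,p)
        if r: v,u=np.nonzero(r[0]['mask']); l.append(('mask',len(u),wray(p,s,u.mean(),v.mean(),z)))
    print(t,l)
E
python3 c.py w2.png; python3 -c "
from h import *
go(.593,.304,.1,-22)"
```

```text
card_gold []
card_white [(array([0.4059, 0.2294, 0.0138]), 0.67), ('mask', 2077, array([0.4131, 0.239 , 0.014 ]))]
pot []
carton_center []
finished_center []
bare_center []
wrapped_center [(array([0.4068, 0.2301, 0.0143]), 0.2)]
t 7.4 tcp [0.5854 0.2666 0.1675] ang -22.3 gap 0.0516 F [-0.1 -0.1 -2.3]
shift [37.5 -7.1 67.5] turn [ 0.   -0.   -0.03] q6 2.26
```

View pics/w2.png

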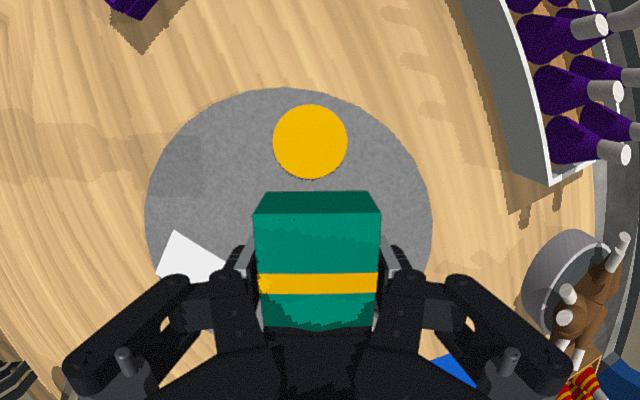

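Gold card at (310,141) ahead of the held carton; carton's band centre at about (318,284).

Run:
```python
from h import *
np.set_printoptions(precision=4,suppress=True)
s=env.get_state(); p=env.read_camera('wrist'); h=cv2.cvtColor(p['pixels'],cv2.COLOR_RGB2HSV)
g=((h[:,:,0]>15)&(h[:,:,0]<32)&(h[:,:,1]>200)&(h[:,:,2]>150)).astype(np.uint8)
n,l,st,c=cv2.connectedComponentsWithStats(g)
for i in range(1,n):
    if st[i,4]>300:
        z=.014 if c[i][1]<200 else s['tcp_pos'][2]+.0284
        x,y,w,hh=st[i,:4]; print(st[i],c[i],wray(p,s,*c[i],z), 'width',np.linalg.norm(wray(p,s,x,c[i][1],z)-wray(p,s,x+w,c[i][1],z)))
print(s['tcp_pos'])
```

```text
[ 272  105   74   74 4259] [308.6227 141.5863] [0.5922 0.3051 0.014 ] width 0.07114162836545726
[ 258  272  120   22 2277] [317.0694 282.957 ] [0.584  0.2638 0.1959] width 0.05222840586959424
[0.5854 0.2666 0.1675]
```

Emit:
move_arm(targets=[[[20, -4, 40], [0, 0, 0], 0.6], [[40, -8, 90], [0, 0, 0], 0.6], [[40, -8, 125], [0, 0, 0], 0.6], [[40, -8, 138], [0, 0, 0], 0.6], [[40, -8, 143], [0, 0, 0], 0.6]])

```text
clock: 8.07
tcp_pos: [0.5931, 0.307, 0.0241]
orientation: [0.0, 0.83, 0.558, -0.0]
wrist_force: [1.0, -0.6, -0.6]
finger_gap: 0.0515
grip_force: 31.7
```

Emit:
move_arm(targets=[[[0, 0, 1], [0, 0, 0], 0.6], [[0, 0, 2], [0, 0, 0], 0.6]])

```text
clock: 8.32
tcp_pos: [0.5943, 0.3074, 0.024]
orientation: [0.0, 0.83, 0.557, 0.001]
wrist_force: [0.7, 0.6, -1.0]
finger_gap: 0.0515
grip_force: 31.7
```

Emit:
move_arm(targets=[[[0, 0, 1], [0, 0, 0], 0.6], [[0, 0, 2], [0, 0, 0], 0.6], [[0, 0, 2], [0, 0, 0], 0.6]])

```text
clock: 8.7
tcp_pos: [0.5936, 0.3073, 0.0217]
orientation: [0.0, 0.83, 0.558, 0.001]
wrist_force: [-0.9, -1.8, 5.6]
finger_gap: 0.0518
grip_force: 32.4
```

Emit:
move_arm(targets=[[[0, 0, 0], [0, 0, 0], -1], [[0, 0, 0], [0, 0, 0], -1], [[0, 0, 0], [0, 0, 0], -1], [[0, 0, 0], [0, 0, 0], -1]])

```text
clock: 9.2
tcp_pos: [0.5929, 0.3072, 0.0201]
orientation: [-0.0, 0.83, 0.558, -0.0]
wrist_force: [0.1, -1.3, 0.4]
finger_gap: 0.0853
grip_force: 0.0
```

Emit:
move_arm(targets=[[[0, 0, -20], [0, 0, 0], -1], [[0, 0, -60], [0, 0, 0], -1], [[0, 0, -110], [0, 0, 0], -1], [[0, 0, -160], [0, 0, 0], -1], [[-30, 0, -200], [0, 0, 0], -1]])

```text
clock: 9.82
tcp_pos: [0.5823, 0.2805, 0.2222]
orientation: [0.0, 0.83, 0.558, 0.001]
wrist_force: [-0.0, -0.8, 0.7]
finger_gap: 0.0856
grip_force: 0.0
```

Run:
```python
from h import *
np.set_printoptions(precision=4,suppress=True)
go(.585,-.269,.23,98)
s=env.get_state(); p=env.read_camera('wrist'); save(p,'w3.png'); h=cv2.cvtColor(p['pixels'],cv2.COLOR_RGB2HSV)
r=env.regions_of('carton_center',p)
if r:
    v,u=np.nonzero(r[0]['mask']); q=np.array([wray(p,s,a,b,.05)[:2] for a,b in zip(u,v)],np.float32);print(cv2.minAreaRect(q))
g=((h[:,:,0]>15)&(h[:,:,0]<32)&(h[:,:,1]>200)&(h[:,:,2]>150)).astype(np.uint8)
n,l,st,c=cv2.connectedComponentsWithStats(g)
for i in range(1,n):
    if st[i,4]>100: print(st[i],c[i],wray(p,s,*c[i],.05))
```

```text
t 9.82 tcp [0.5823 0.2805 0.2222] ang -22.1 gap 0.0856 F [-0.  -0.8  0.7]
shift [-508.2  209.2   -8.3] turn [ 0.   -0.01  5.99] q6 2.28
((0.5698198676109314, 0.11697714030742645), (0.07868321985006332, 0.0610484853386879), 69.29940795898438)
[286 131  63  34 709] [316.5444 150.33  ] [0.5922 0.3062 0.05  ]
```

View pics/w3.png

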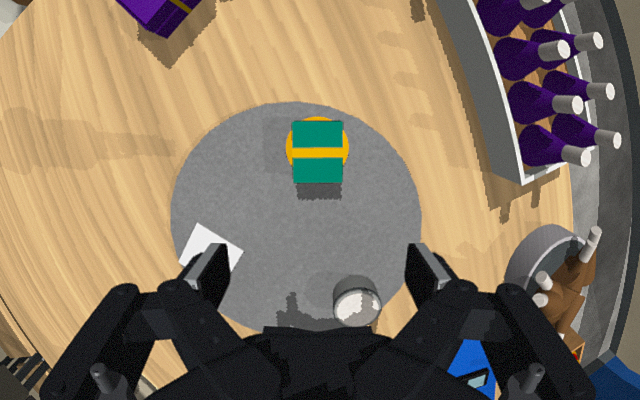

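Carton is centred on the gold card (316,151), edges symmetric. Next: finished cone.

Emit:
move_arm(targets=[[[-30, 12, -5], [0, 0, 0.4], -1], [[-85, 35, -8], [0, 0, 1.1], -1], [[-140, 58, -8], [0, 0, 1.8], -1], [[-195, 80, -8], [0, 0, 2.5], -1], [[-250, 103, -8], [0, 0, 3.0], -1]])

```text
clock: 10.55
tcp_pos: [0.5822, 0.0075, 0.2276]
orientation: [-0.0, 0.947, 0.322, -0.0]
wrist_force: [0.6, -0.1, -0.2]
finger_gap: 0.085
grip_force: 0.0
```

```bash
python3 -c "
from h import *
go(.56,-.266,.23,98)"
```

```text
t 10.55 tcp [0.5822 0.0075 0.2276] ang -52.4 gap 0.085 F [ 0.6 -0.1 -0.2]
shift [-184.5  203.1   -2.5] turn [-0.    0.    2.96] q6 2.36
```

Emit:
move_arm(targets=[[[-40, 44, 0], [0, 0, 0.6], -1], [[-80, 88, 0], [0, 0, 1.2], -1], [[-120, 132, 0], [0, 0, 1.9], -1], [[-155, 171, 0], [0, 0, 2.5], -1], [[-184, 203, 0], [0, 0, 2.96], -1]])

```text
clock: 11.18
tcp_pos: [0.5609, -0.2662, 0.2273]
orientation: [-0.0, 0.998, 0.069, -0.0]
wrist_force: [1.0, -0.1, 0.9]
finger_gap: 0.0853
grip_force: 0.0
```

Emit:
move_arm(targets=[[[0, 0, 0], [0, 0, 0], -1], [[0, 0, 0], [0, 0, 0], -1]])

```text
clock: 11.42
tcp_pos: [0.5612, -0.2636, 0.2275]
orientation: [-0.001, 0.997, 0.071, -0.0]
wrist_force: [-0.8, 0.4, -1.1]
finger_gap: 0.0856
grip_force: 0.0
```

```bash
cat > d.py <<'E'
from h import *
import sys
# neck-top centre of the cones in the wrist picture: pale blob nearest the projected estimate
np.set_printoptions(precision=4,suppress=True)
def look(name,xy,z0=.001,p=None):
    s=env.get_state(); p=env.read_camera('wrist')
    l=[(np.array(r['centre']),round(r['confidence'],2)) for r in env.landmark_of(name,p)[:1]]; print(name,l)
    if xy is None: xy=l[0][0][:2]
    px=p['pixels'].astype(int); w=((px.min(2)>130)&(px.max(2)-px.min(2)<40)).astype(np.uint8)
    n,L,st,c=cv2.connectedComponentsWithStats(w)
    e=wproj(p,s,[[xy[0],xy[1],z0+.09]])[0]
    i=min([k for k in range(1,n) if st[k,4]>25],key=lambda k:np.hypot(*(c[k]-e)))
    print('tcp',s['tcp_pos'],'pred',e,'blob',c[i],st[i],'-> top',wray(p,s,*c[i],z0+.092)); return p
if __name__=='__main__':
    p=look(sys.argv[1],None); save(p,sys.argv[2])
E
python3 d.py finished_center w4.png
```

```text
finished_center [(array([ 0.5877, -0.2684,  0.0466]), 0.65)]
tcp [ 0.5612 -0.2636  0.2275] pred [326.0576 157.2792] blob [326.6963 160.0368] [318 149  19  22 326] -> top [ 0.5856 -0.2692  0.093 ]
```

View pics/w4.png

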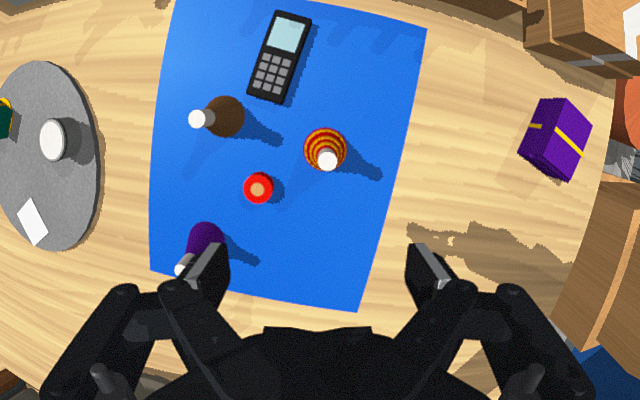

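Finished cone neck top is at (327,160), putting the axis at (0.586,-0.269); that agrees with the triangulation.

```bash
python3 -c "
from h import *
go(.5857,-.2692,.066,98)"
```

```text
t 11.53 tcp [ 0.5616 -0.2627  0.228 ] ang -81.7 gap 0.0855 F [-0.2 -0.3  0.6]
shift [ 23.  10. 162.] turn [-0.    0.    0.03] q6 2.43
```

Emit:
move_arm(targets=[[[24, 9, 10], [0, 0, 0], -1], [[24, 9, 50], [0, 0, 0], -1], [[24, 9, 100], [0, 0, 0], -1], [[24, 9, 140], [0, 0, 0], -1], [[24, 9, 161], [0, 0, 0], -1]])

```text
clock: 12.15
tcp_pos: [0.5855, -0.2669, 0.0647]
orientation: [-0.001, 0.997, 0.073, -0.001]
wrist_force: [-0.2, 0.2, 0.4]
finger_gap: 0.0853
grip_force: 0.0
```

Emit:
move_arm(targets=[[[0, 0, 0], [0, 0, 0], -1], [[0, 0, 0], [0, 0, 0], -1]])

```text
clock: 12.4
tcp_pos: [0.5874, -0.2692, 0.0686]
orientation: [0.001, 0.997, 0.072, 0.001]
wrist_force: [-0.0, -0.3, -0.0]
finger_gap: 0.0853
grip_force: 0.0
```

```bash
python3 -c "
from h import *
go(.5857,-.2692,.066,98)"
```

```text
t 12.4 tcp [ 0.5874 -0.2692  0.0686] ang -81.7 gap 0.0853 F [-0.  -0.3 -0. ]
shift [-1.7 -0.2  2.6] turn [ 0.01 -0.01  0.03] q6 2.44
```

Emit:
move_arm(targets=[[[-1, 0, 1], [0, 0, 0], 0], [[-1, 0, 1], [0, 0, 0], 0.4], [[-1, 0, 1], [0, 0, 0], 0.7], [[-1, 0, 1], [0, 0, 0], 1], [[-1, 0, 1], [0, 0, 0], 1]], squeeze=25)

```text
clock: 13.02
tcp_pos: [0.5856, -0.2699, 0.0665]
orientation: [0.0, 0.997, 0.071, 0.0]
wrist_force: [0.1, 0.0, 1.5]
finger_gap: 0.0168
grip_force: 27.0
```

Emit:
move_arm(targets=[[[0, 0, 0], [0, 0, 0], 1], [[0, 0, 0], [0, 0, 0], 1]])

```text
clock: 13.28
tcp_pos: [0.5856, -0.2699, 0.0665]
orientation: [0.0, 0.997, 0.071, 0.0]
wrist_force: [-0.7, 0.4, 2.7]
finger_gap: 0.0172
grip_force: 27.1
```

Emit:
move_arm(targets=[[[0, 0, -8], [0, 0, 0], 1], [[0, 0, -30], [0, 0, 0], 1], [[0, 0, -70], [0, 0, 0], 1], [[0, 0, -115], [0, 0, 0], 1], [[0, 0, -150], [0, 0, 0], 1]])

```text
clock: 13.9
tcp_pos: [0.5857, -0.2698, 0.2186]
orientation: [0.0, 0.997, 0.071, 0.001]
wrist_force: [0.6, -1.2, -1.0]
finger_gap: 0.0168
grip_force: 26.9
```

```bash
python3 -c "
from h import *
go(.57,.26,.22,-22)"
```

```text
t 13.9 tcp [ 0.5857 -0.2698  0.2186] ang -81.8 gap 0.0168 F [ 0.6 -1.2 -1. ]
shift [  59.9 -526.6   -1.8] turn [ 0.01 -0.   -5.98] q6 2.44
```

Emit:
move_arm(targets=[[[3, -25, 0], [0, 0, -0.3], 1], [[9, -75, 0], [0, 0, -0.9], 1], [[15, -130, 0], [0, 0, -1.5], 1], [[21, -185, 0], [0, 0, -2.2], 1], [[27, -240, 0], [0, 0, -2.9], 1]])

```text
clock: 14.52
tcp_pos: [0.5766, -0.0255, 0.2149]
orientation: [-0.001, 0.947, 0.321, -0.001]
wrist_force: [1.3, -0.5, 0.3]
finger_gap: 0.0168
grip_force: 26.9
```

```bash
python3 -c "
from h import *
go(.57,.26,.22,-22)"
```

```text
t 14.53 tcp [ 0.5766 -0.0255  0.2149] ang -52.5 gap 0.0168 F [ 1.3 -0.5  0.3]
shift [ 168.6 -230.5   -4.9] turn [-0.01  0.   -3.05] q6 2.3
```

Emit:
move_arm(targets=[[[36, -49, -1], [0, 0, -0.6], 1], [[72, -98, -2], [0, 0, -1.2], 1], [[108, -147, -3], [0, 0, -1.9], 1], [[142, -195, -3], [0, 0, -2.5], 1], [[165, -226, -3], [0, 0, -3.05], 1]])

```text
clock: 15.15
tcp_pos: [0.5707, 0.2547, 0.2178]
orientation: [-0.001, 0.829, 0.56, -0.001]
wrist_force: [0.5, -0.7, -0.5]
finger_gap: 0.0172
grip_force: 26.9
```

Emit:
move_arm(targets=[[[0, 0, 0], [0, 0, 0], 1], [[0, 0, 0], [0, 0, 0], 1], [[0, 0, 0], [0, 0, 0], 1]])

```text
clock: 15.52
tcp_pos: [0.5726, 0.2504, 0.2188]
orientation: [-0.0, 0.831, 0.556, -0.001]
wrist_force: [-0.1, -0.3, -0.1]
finger_gap: 0.0168
grip_force: 26.9
```

```bash
cat > e.py <<'E'
from h import *
import sys
np.set_printoptions(precision=4,suppress=True)
s=env.get_state(); p=env.read_camera('wrist'); save(p,sys.argv[1]); h=cv2.cvtColor(p['pixels'],cv2.COLOR_RGB2HSV)
print(s['tcp_pos'])
g=((h[:,:,0]>15)&(h[:,:,0]<32)&(h[:,:,1]>200)&(h[:,:,2]>150)).astype(np.uint8)
n,l,st,c=cv2.connectedComponentsWithStats(g)
for i in range(1,n):
    if st[i,4]>100: print(st[i],c[i],wray(p,s,*c[i],.05))
# held cone: where axis foot should appear if straight under the TCP
print('foot pred',wproj(p,s,[s['tcp_pos']-[0,0,.0655]]),'neck top',wproj(p,s,[s['tcp_pos']+[0,0,.0265]]))
E
python3 e.py w5.png; python3 -c "
from h import *
go(.5925,.3055,.12,-22)"
```

```text
[0.5726 0.2504 0.2188]
[283 103  64  34 737] [314.5943 120.5414] [0.592  0.3048 0.05  ]
[282 180  70  47 509] [316.5639 192.9882] [0.5652 0.2348 0.05  ]
[289 198  57  34 466] [316.073  208.4142] [0.5583 0.2194 0.05  ]
[294 214  46  19 357] [316.6779 222.0224] [0.553  0.2049 0.05  ]
foot pred [[317.4776 208.1756]] neck top [[317.5361 274.5394]]
t 15.57 tcp [0.5728 0.2503 0.2191] ang -22.4 gap 0.0172 F [-0.7 -0.2 -0.1]
shift [58.6 -2.8 99. ] turn [-0.    0.   -0.04] q6 2.25
```

View pics/w5.png

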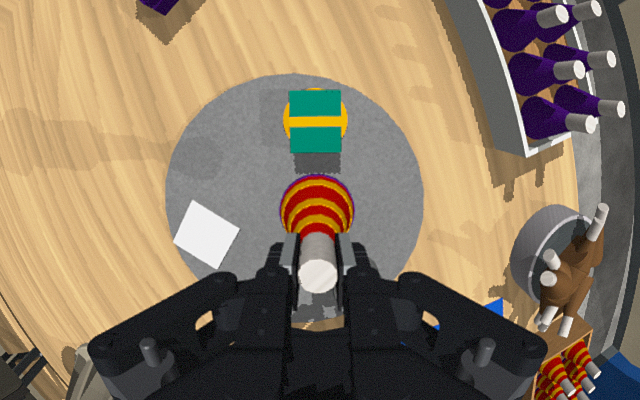

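Held cone's neck top is at (317,276) as predicted, foot centred at u≈316, so it hangs upright. Carton band centre is at (315,121).

Emit:
move_arm(targets=[[[30, -1, 10], [0, 0, 0], 1], [[58, -2, 40], [0, 0, 0], 1], [[58, -2, 75], [0, 0, 0], 1], [[58, -2, 92], [0, 0, 0], 1], [[58, -2, 92], [0, 0, 0], 1]])

```text
clock: 16.2
tcp_pos: [0.5923, 0.3046, 0.1261]
orientation: [-0.0, 0.831, 0.556, -0.001]
wrist_force: [0.0, -0.6, -0.9]
finger_gap: 0.0171
grip_force: 27.0
```

Emit:
move_arm(targets=[[[0, 0, 0], [0, 0, 0], 1], [[0, 0, 0], [0, 0, 0], 1]])

```text
clock: 16.45
tcp_pos: [0.5941, 0.3059, 0.1291]
orientation: [0.0, 0.831, 0.557, 0.001]
wrist_force: [0.3, 0.8, -0.1]
finger_gap: 0.0172
grip_force: 27.0
```

```bash
python3 -c "
from h import *
go(.592,.3052,.1155,-22)
for i in range(3): env.read_camera('top'); go(.592,.3052,.1155,-22)"
```

```text
t 16.45 tcp [0.5941 0.3059 0.1291] ang -22.3 gap 0.0172 F [ 0.3  0.8 -0.1]
shift [-1.5 -1.7 13.6] turn [ 0.01 -0.01 -0.03] q6 2.32
t 16.5 tcp [0.594  0.3059 0.1289] ang -22.3 gap 0.017 F [-0.3  0.6 -0.5]
shift [-1.4 -1.6 13.4] turn [ 0.01 -0.01 -0.03] q6 2.32
t 16.55 tcp [0.5938 0.306  0.1287] ang -22.3 gap 0.017 F [-0.1 -0.1  0.1]
shift [-1.4 -1.4 13.1] turn [ 0.01 -0.01 -0.03] q6 2.32
t 16.6 tcp [0.5936 0.306  0.1283] ang -22.3 gap 0.0169 F [-0.3  0.6 -0.8]
shift [-1.3 -1.2 12.8] turn [ 0.01 -0.01 -0.03] q6 2.32
```

Emit:
move_arm(targets=[[[-1, -1, 4], [0, 0, 0], 1], [[-1, -1, 8], [0, 0, 0], 1], [[-1, -1, 10], [0, 0, 0], 1], [[-1, -1, 11], [0, 0, 0], 1], [[-1, -1, 11], [0, 0, 0], 1]])

```text
clock: 17.23
tcp_pos: [0.5918, 0.3053, 0.1161]
orientation: [0.0, 0.831, 0.557, -0.0]
wrist_force: [0.5, 0.1, -0.8]
finger_gap: 0.0172
grip_force: 27.0
```

Emit:
move_arm(targets=[[[0, 0, 0], [0, 0, 0], 1], [[0, 0, 0.5], [0, 0, 0], 1], [[0, 0, 0.5], [0, 0, 0], 1], [[0, 0, 0.5], [0, 0, 0], 1]])

```text
clock: 17.73
tcp_pos: [0.5918, 0.3053, 0.1158]
orientation: [0.0, 0.831, 0.557, 0.0]
wrist_force: [-0.1, -0.3, -0.1]
finger_gap: 0.017
grip_force: 27.0
```

Emit:
move_arm(targets=[[[0, 0, 0.5], [0, 0, 0], 1], [[0, 0, 1], [0, 0, 0], 1], [[0, 0, 1], [0, 0, 0], 1]])

```text
clock: 18.1
tcp_pos: [0.592, 0.3054, 0.1155]
orientation: [0.0, 0.831, 0.557, 0.0]
wrist_force: [-1.9, -0.6, 4.5]
finger_gap: 0.0173
grip_force: 27.4
```

Emit:
move_arm(targets=[[[0, 0, 0], [0, 0, 0], 0.6], [[0, 0, 0], [0, 0, 0], 0.3], [[0, 0, 0], [0, 0, 0], -0.2], [[0, 0, 0], [0, 0, 0], -0.7], [[0, 0, 0], [0, 0, 0], -1]])

```text
clock: 18.73
tcp_pos: [0.5917, 0.3052, 0.1145]
orientation: [0.0, 0.831, 0.557, -0.0]
wrist_force: [-1.3, -1.1, 0.5]
finger_gap: 0.082
grip_force: 0.0
```

Emit:
move_arm(targets=[[[0, 0, 0], [0, 0, 0], -1], [[0, 0, -10], [0, 0, 0], -1], [[0, 0, -40], [0, 0, 0], -1], [[0, 0, -85], [0, 0, 0], -1], [[0, 0, -115], [0, 0, 0], -1]])

```text
clock: 19.35
tcp_pos: [0.5924, 0.3055, 0.233]
orientation: [0.0, 0.831, 0.557, 0.002]
wrist_force: [0.1, 0.1, -0.7]
finger_gap: 0.0851
grip_force: 0.0
```

```bash
python3 -c "
from h import *
go(.585,-.14,.23,98)
p=env.read_camera('side'); save(p,'s1.png'); r=env.landmark_of('finished_center',p); print(r[:3])
p=env.read_camera('top');r=env.landmark_of('finished_center',p); print(r[:3])"
```

```text
t 19.35 tcp [0.5924 0.3055 0.233 ] ang -22.3 gap 0.0851 F [ 0.1  0.1 -0.7]
shift [-415.   162.3    2.5] turn [ 0.01 -0.02  5.97] q6 2.32
[{'centre': [0.5897, 0.305, 0.0974], 'confidence': 0.57}, {'centre': [0.5686, 0.1036, 0.0089], 'confidence': 0.23}]
[{'centre': [0.5941, 0.3074, 0.0967], 'confidence': 0.88}]
```

View pics/s1.png

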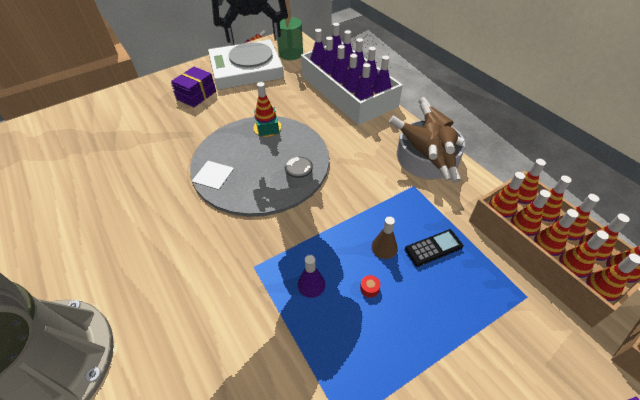

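Side view: the finished cone stands upright on the carton on the gold card at (265,110). Next: bare cone.

Emit:
move_arm(targets=[[[-30, 12, 0], [0, 0, 0.5], -1], [[-85, 33, 0], [0, 0, 1.2], -1], [[-140, 55, 0], [0, 0, 2.0], -1], [[-195, 76, 0], [0, 0, 2.7], -1], [[-245, 96, 0], [0, 0, 3.5], -1]])

```text
clock: 20.18
tcp_pos: [0.5864, 0.0403, 0.2281]
orientation: [-0.0, 0.96, 0.279, -0.001]
wrist_force: [0.5, 0.0, -0.6]
finger_gap: 0.0854
grip_force: 0.0
```

```bash
python3 -c "
from h import *
go(.585,-.14,.23,98)"
```

```text
t 20.18 tcp [0.5864 0.0403 0.2281] ang -57.6 gap 0.0854 F [ 0.5  0.  -0.6]
shift [-97.8 151.5  -1.9] turn [-0.01  0.01  2.44] q6 2.51
```

Emit:
move_arm(targets=[[[-32, 50, 0], [0, 0, 0.7], -1], [[-65, 100, 0], [0, 0, 1.5], -1], [[-97, 150, 0], [0, 0, 2.2], -1], [[-97, 150, 0], [0, 0, 2.44], -1], [[-97, 150, 0], [0, 0, 2.44], -1]])

```text
clock: 20.8
tcp_pos: [0.586, -0.1371, 0.2281]
orientation: [-0.001, 0.997, 0.072, -0.001]
wrist_force: [-0.7, -0.3, 0.7]
finger_gap: 0.0858
grip_force: 0.0
```

Emit:
move_arm(targets=[[[0, 0, 0], [0, 0, 0], -1], [[0, 0, 0], [0, 0, 0], -1], [[0, 0, 0], [0, 0, 0], -1], [[0, 0, 0], [0, 0, 0], -1]])

```text
clock: 21.3
tcp_pos: [0.587, -0.136, 0.2299]
orientation: [0.0, 0.997, 0.073, 0.0]
wrist_force: [-0.7, -0.4, -0.1]
finger_gap: 0.0855
grip_force: 0.0
```

```bash
python3 d.py bare_center w6.png; python3 -c "
from h import *
go(.609,-.143,.0665,98)"
```

```text
bare_center [(array([ 0.6084, -0.1435,  0.0526]), 0.7)]
tcp [ 0.587  -0.136   0.2299] pred [327.9823 162.8979] blob [327.189  161.1831] [318 150  20  23 344] -> top [ 0.6102 -0.1424  0.093 ]
t 21.4 tcp [ 0.587  -0.1362  0.2299] ang -81.7 gap 0.0853 F [-0.1 -0.4 -0.7]
shift [ 20.7   9.9 163.4] turn [ 0.   -0.    0.03] q6 2.64
```

Emit:
move_arm(targets=[[[22, 9.5, 10], [0, 0, 0], -1], [[22, 9.5, 50], [0, 0, 0], -1], [[22, 9.5, 100], [0, 0, 0], -1], [[22, 9.5, 140], [0, 0, 0], -1], [[22, 9.5, 163], [0, 0, 0], -1]])

```text
clock: 22.02
tcp_pos: [0.6087, -0.1421, 0.0642]
orientation: [-0.001, 0.997, 0.072, -0.001]
wrist_force: [-1.0, -0.3, 0.1]
finger_gap: 0.0852
grip_force: 0.0
```

Emit:
move_arm(targets=[[[0, 0, 0], [0, 0, 0], -1], [[0, 0, 0], [0, 0, 0], -1], [[0, 0, 0], [0, 0, 0], 0]])

```text
clock: 22.4
tcp_pos: [0.6113, -0.1431, 0.0686]
orientation: [0.001, 0.997, 0.072, 0.001]
wrist_force: [1.1, 0.9, 0.2]
finger_gap: 0.0699
grip_force: 0.0
```

Emit:
move_arm(targets=[[[0, 0, 0], [0, 0, 0], 0.4], [[0, 0, 0], [0, 0, 0], 0.7], [[0, 0, 0], [0, 0, 0], 1], [[0, 0, 0], [0, 0, 0], 1], [[0, 0, 0], [0, 0, 0], 1]])

```text
clock: 23.02
tcp_pos: [0.6103, -0.1427, 0.0672]
orientation: [0.0, 0.997, 0.072, 0.0]
wrist_force: [-1.5, 0.8, 3.3]
finger_gap: 0.017
grip_force: 25.3
```

Emit:
move_arm(targets=[[[0, 0, 0], [0, 0, 0], 1], [[0, 0, 0], [0, 0, 0], 1], [[0, 0, 0], [0, 0, 0], 1]])

```text
clock: 23.4
tcp_pos: [0.6103, -0.1427, 0.0672]
orientation: [0.0, 0.997, 0.072, 0.0]
wrist_force: [-1.1, 1.0, 5.1]
finger_gap: 0.0168
grip_force: 25.5
```

Emit:
move_arm(targets=[[[0, 0, -8], [0, 0, 0], 1], [[0, 0, -30], [0, 0, 0], 1], [[0, 0, -70], [0, 0, 0], 1], [[0, 0, -115], [0, 0, 0], 1], [[0, 0, -150], [0, 0, 0], 1]])

```text
clock: 24.02
tcp_pos: [0.6102, -0.1429, 0.2187]
orientation: [0.0, 0.997, 0.072, 0.0]
wrist_force: [0.4, -0.4, -0.6]
finger_gap: 0.0165
grip_force: 25.1
```

```bash
python3 -c "
from h import *
go(.387,.18,.22,-22)"
```

```text
t 24.02 tcp [ 0.6102 -0.1429  0.2187] ang -81.7 gap 0.0165 F [ 0.4 -0.4 -0.6]
shift [-174.4 -351.6   -1.7] turn [ 0.01 -0.   -5.97] q6 2.64
```

Emit:
move_arm(targets=[[[-10, -20, 0], [0, 0, -0.4], 1], [[-30, -60, 0], [0, 0, -1.1], 1], [[-54, -108, 0], [0, 0, -1.9], 1], [[-77, -156, 0], [0, 0, -2.7], 1], [[-100, -202, 0], [0, 0, -3.5], 1]])

```text
clock: 24.65
tcp_pos: [0.4807, 0.044, 0.2167]
orientation: [-0.0, 0.929, 0.371, -0.0]
wrist_force: [1.0, 0.9, -0.5]
finger_gap: 0.0168
grip_force: 25.1
```

```bash
python3 -c "
from h import *
go(.387,.18,.22,-22)"
```

```text
t 24.65 tcp [0.4807 0.044  0.2167] ang -46.5 gap 0.0168 F [ 1.   0.9 -0.5]
shift [  25.7 -163.2   -3.3] turn [-0.    0.   -2.45] q6 2.31
```

Emit:
move_arm(targets=[[[8, -50, 0], [0, 0, -0.8], 1], [[16, -100, 0], [0, 0, -1.6], 1], [[22, -140, 0], [0, 0, -2.2], 1], [[25, -160, 0], [0, 0, -2.45], 1], [[25, -160, 0], [0, 0, -2.45], 1]])

```text
clock: 25.28
tcp_pos: [0.3896, 0.1772, 0.2169]
orientation: [0.0, 0.829, 0.559, -0.0]
wrist_force: [0.0, 0.4, -1.0]
finger_gap: 0.017
grip_force: 25.1
```

Emit:
move_arm(targets=[[[0, 0, 0], [0, 0, 0], 1], [[0, 0, 0], [0, 0, 0], 1], [[0, 0, 0], [0, 0, 0], 1], [[0, 0, 0], [0, 0, 0], 1]])

```text
clock: 25.78
tcp_pos: [0.3908, 0.1761, 0.2167]
orientation: [0.0, 0.83, 0.557, -0.0]
wrist_force: [0.4, -0.9, -1.1]
finger_gap: 0.0175
grip_force: 25.1
```

```bash
cat > f.py <<'E'
from h import *
import sys
np.set_printoptions(precision=4,suppress=True)
s=env.get_state(); p=env.read_camera('wrist'); save(p,sys.argv[1]); h=cv2.cvtColor(p['pixels'],cv2.COLOR_RGB2HSV)
print(s['tcp_pos'])
w=((h[:,:,1]<40)&(h[:,:,2]>185)).astype(np.uint8)
n,l,st,c=cv2.connectedComponentsWithStats(w)
for i in range(1,n):
    if st[i,4]>150:
        v,u=np.nonzero(l==i); q=np.array([wray(p,s,a,b,.014)[:2] for a,b in zip(u,v)],np.float32)
        print(st[i],c[i],cv2.minAreaRect(q))
for r in env.landmark_of('card_white',p)[:1]+env.landmark_of('card_gold',p)[:1]: print(r)
print('foot pred',wproj(p,s,[s['tcp_pos']-[0,0,.066]]),'neck top',wproj(p,s,[s['tcp_pos']+[0,0,.026]]))
go(.407,.228,.0802,-22)
E
python3 f.py w7.png
```

```text
[0.3908 0.1761 0.2167]
[586   0  26  62 169] [598.1479  34.1775] ((0.8848839402198792, 0.2297370731830597), (0.02379980869591236, 0.10037758946418762), 1.5289369821548462)
[ 271   80   86   85 3954] [313.107  122.0678] ((0.407183974981308, 0.22858527302742004), (0.07043978571891785, 0.07043904066085815), 35.43660354614258)
[ 465  155   39   46 1370] [484.1533 177.662 ] ((0.5843289494514465, 0.08993880450725555), (0.05845819041132927, 0.0582737997174263), 19.988725662231445)
[ 298  259   39   34 1013] [317.4521 275.4136] ((0.3389979600906372, 0.05004353076219559), (0.048808593302965164, 0.049516402184963226), 16.660579681396484)
{'centre': [0.4072, 0.2316, 0.0141], 'confidence': 0.66}
{'centre': [0.5197, 0.2151, 0.0033], 'confidence': 0.17}
foot pred [[317.424  208.0157]] neck top [[317.5746 273.9248]]
t 25.93 tcp [0.3906 0.1763 0.2167] ang -22.2 gap 0.0171 F [-0.3 -0.  -0.9]
shift [ 54.1  -4.4 136.5] turn [-0.    0.   -0.02] q6 2.2
```

View pics/w7.png

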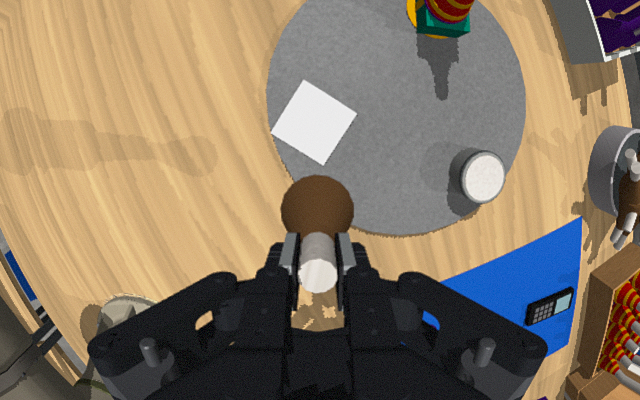

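White card is at (313,122), measured centre (0.4072,0.2286) and 70.4 mm square. The bare cone hangs straight.

Emit:
move_arm(targets=[[[30, -2, 15], [0, 0, 0], 1], [[54.5, -4.4, 50], [0, 0, 0], 1], [[54.5, -4.4, 95], [0, 0, 0], 1], [[54.5, -4.4, 122], [0, 0, 0], 1], [[54.5, -4.4, 124], [0, 0, 0], 1]])

```text
clock: 26.55
tcp_pos: [0.4052, 0.2279, 0.0909]
orientation: [-0.001, 0.83, 0.558, -0.002]
wrist_force: [-0.1, 0.3, -0.2]
finger_gap: 0.0171
grip_force: 25.1
```

Emit:
move_arm(targets=[[[0, 0, 0], [0, 0, 0], 1], [[0, 0, 3], [0, 0, 0], 1], [[0, 0, 6], [0, 0, 0], 1], [[0, 0, 9], [0, 0, 0], 1], [[0, 0, 10], [0, 0, 0], 1]])

```text
clock: 27.18
tcp_pos: [0.4069, 0.2285, 0.0827]
orientation: [0.0, 0.83, 0.558, -0.0]
wrist_force: [-0.0, 0.2, -1.1]
finger_gap: 0.0172
grip_force: 25.1
```

Emit:
move_arm(targets=[[[0, 0, 0], [0, 0, 0], 1], [[0, 0, 0], [0, 0, 0], 1], [[0, 0, 0], [0, 0, 0], 1]])

```text
clock: 27.55
tcp_pos: [0.4071, 0.2286, 0.0828]
orientation: [0.0, 0.83, 0.558, 0.0]
wrist_force: [0.0, -0.0, -1.0]
finger_gap: 0.0169
grip_force: 25.1
```

Emit:
move_arm(targets=[[[0, 0, 1], [0, 0, 0], 1], [[0, 0, 2], [0, 0, 0], 1], [[0, 0, 3], [0, 0, 0], 1], [[0, 0, 3], [0, 0, 0], 1]])

```text
clock: 28.05
tcp_pos: [0.4071, 0.2286, 0.0801]
orientation: [0.0, 0.83, 0.558, 0.0]
wrist_force: [-0.6, -0.0, 3.9]
finger_gap: 0.0171
grip_force: 25.5
```

Contact; release and retreat.

Emit:
move_arm(targets=[[[0, 0, 0], [0, 0, 0], 0.6], [[0, 0, 0], [0, 0, 0], 0.3], [[0, 0, 0], [0, 0, 0], -0.2], [[0, 0, 0], [0, 0, 0], -0.7], [[0, 0, 0], [0, 0, 0], -1]])

```text
clock: 28.68
tcp_pos: [0.407, 0.2285, 0.0797]
orientation: [0.0, 0.83, 0.558, -0.0]
wrist_force: [-0.0, -0.8, 0.1]
finger_gap: 0.0823
grip_force: 0.0
```

Emit:
move_arm(targets=[[[0, 0, 0], [0, 0, 0], -1], [[0, 0, -10], [0, 0, 0], -1], [[0, 0, -50], [0, 0, 0], -1], [[0, 0, -105], [0, 0, 0], -1], [[0, 0, -148], [0, 0, 0], -1]])

```text
clock: 29.3
tcp_pos: [0.4073, 0.2287, 0.2307]
orientation: [0.0, 0.83, 0.558, 0.001]
wrist_force: [1.3, -0.4, -0.3]
finger_gap: 0.0853
grip_force: 0.0
```

```bash
python3 -c "
from h import *
go(.42,-.126,.23,98)"
```

```text
t 29.3 tcp [0.4073 0.2287 0.2307] ang -22.2 gap 0.0853 F [ 1.3 -0.4 -0.3]
shift [-323.5  145.8    0.5] turn [ 0.   -0.01  5.98] q6 2.3
```

Emit:
move_arm(targets=[[[-30, 13, 0], [0, 0, 0.5], -1], [[-75, 34, 0], [0, 0, 1.3], -1], [[-120, 54, 0], [0, 0, 2.1], -1], [[-165, 74, 0], [0, 0, 3.0], -1], [[-210, 95, 0], [0, 0, 3.8], -1]])

```text
clock: 29.92
tcp_pos: [0.4155, -0.0033, 0.2287]
orientation: [0.0, 0.967, 0.255, 0.001]
wrist_force: [0.3, 0.1, 0.6]
finger_gap: 0.0853
grip_force: 0.0
```

```bash
python3 -c "
from h import *
go(.42,-.126,.23,98)"
```

```text
t 29.93 tcp [ 0.4155 -0.0033  0.2287] ang -60.5 gap 0.0853 F [0.3 0.1 0.6]
shift [-56.6 109.   -1.2] turn [ 0.   -0.01  2.15] q6 2.42
```

Emit:
move_arm(targets=[[[-20, 38, 0], [0, 0, 0.8], -1], [[-40, 76, 0], [0, 0, 1.5], -1], [[-55, 107, 0], [0, 0, 2.15], -1], [[-55, 107, 0], [0, 0, 2.15], -1], [[-55, 107, 0], [0, 0, 2.15], -1]])

```text
clock: 30.55
tcp_pos: [0.4208, -0.1217, 0.2281]
orientation: [-0.0, 0.997, 0.072, 0.0]
wrist_force: [0.1, -0.3, 1.2]
finger_gap: 0.0855
grip_force: 0.0
```

Emit:
move_arm(targets=[[[0, 0, 0], [0, 0, 0], -1], [[0, 0, 0], [0, 0, 0], -1], [[0, 0, 0], [0, 0, 0], -1], [[0, 0, 0], [0, 0, 0], -1]])

```text
clock: 31.05
tcp_pos: [0.421, -0.1217, 0.2278]
orientation: [0.0, 0.997, 0.073, 0.0]
wrist_force: [0.2, -0.2, 0.2]
finger_gap: 0.0856
grip_force: 0.0
```

```bash
python3 d.py wrapped_center w8.png; python3 -c "
from h import *
go(.4455,-.129,.0672,98)"
```

```text
wrapped_center [(array([ 0.449 , -0.1309,  0.0477]), 0.62)]
tcp [ 0.421  -0.1217  0.2278] pred [331.006  156.5069] blob [328.0574 161.0574] [319 150  20  22 331] -> top [ 0.4448 -0.1288  0.093 ]
t 31.15 tcp [ 0.421  -0.1218  0.2278] ang -81.7 gap 0.0854 F [ 0.2 -1.2 -0.3]
shift [ 23.2  10.6 160.6] turn [ 0.   -0.    0.03] q6 2.53
```

Emit:
move_arm(targets=[[[22.7, 10.3, 10], [0, 0, 0], -1], [[22.7, 10.3, 50], [0, 0, 0], -1], [[22.7, 10.3, 100], [0, 0, 0], -1], [[22.7, 10.3, 140], [0, 0, 0], -1], [[22.7, 10.3, 160], [0, 0, 0], -1]])

```text
clock: 31.78
tcp_pos: [0.4435, -0.1282, 0.0655]
orientation: [-0.001, 0.997, 0.072, -0.001]
wrist_force: [0.5, -1.3, 0.1]
finger_gap: 0.0856
grip_force: 0.0
```

Emit:
move_arm(targets=[[[0, 0, 0], [0, 0, 0], -1], [[0, 0, 0], [0, 0, 0], -1], [[0, 0, 0], [0, 0, 0], 0]])

```text
clock: 32.15
tcp_pos: [0.446, -0.1294, 0.069]
orientation: [0.001, 0.997, 0.072, 0.001]
wrist_force: [-0.2, 0.3, 0.4]
finger_gap: 0.0701
grip_force: 0.0
```

Emit:
move_arm(targets=[[[0, 0, 0], [0, 0, 0], 0.4], [[0, 0, 0], [0, 0, 0], 0.7], [[0, 0, 0], [0, 0, 0], 1], [[0, 0, 0], [0, 0, 0], 1], [[0, 0, 0], [0, 0, 0], 1]])

```text
clock: 32.78
tcp_pos: [0.4451, -0.1289, 0.0681]
orientation: [0.0, 0.997, 0.072, 0.0]
wrist_force: [-1.4, 0.7, 3.6]
finger_gap: 0.0173
grip_force: 25.3
```

Emit:
move_arm(targets=[[[0, 0, 0], [0, 0, 0], 1], [[0, 0, 0], [0, 0, 0], 1], [[0, 0, 0], [0, 0, 0], 1]])

```text
clock: 33.15
tcp_pos: [0.4452, -0.1289, 0.0681]
orientation: [0.0, 0.997, 0.072, 0.0]
wrist_force: [-0.8, 1.0, 5.1]
finger_gap: 0.0166
grip_force: 25.4
```

Emit:
move_arm(targets=[[[0, 0, -8], [0, 0, 0], 1], [[0, 0, -30], [0, 0, 0], 1], [[0, 0, -70], [0, 0, 0], 1], [[0, 0, -115], [0, 0, 0], 1], [[0, 0, -160], [0, 0, 0], 1]])

```text
clock: 33.78
tcp_pos: [0.4446, -0.1288, 0.2291]
orientation: [0.0, 0.997, 0.072, -0.0]
wrist_force: [0.5, -0.8, -1.2]
finger_gap: 0.0171
grip_force: 24.9
```

```bash
python3 -c "
from h import *
go(.4998,.2668,.228,-50)"
```

```text
t 33.77 tcp [ 0.4446 -0.1288  0.2291] ang -81.7 gap 0.0171 F [ 0.5 -0.8 -1.2]
shift [ 111.6 -383.5    1.1] turn [-0.    0.   -3.17] q6 2.54
```

Emit:
move_arm(targets=[[[7, -24, 0], [0, 0, -0.3], 1], [[20, -70, 0], [0, 0, -0.8], 1], [[34, -117, 0], [0, 0, -1.2], 1], [[48, -164, 0], [0, 0, -1.6], 1], [[61, -210, 0], [0, 0, -2.0], 1]])

```text
clock: 34.4
tcp_pos: [0.475, 0.0891, 0.2278]
orientation: [0.0, 0.969, 0.245, -0.0]
wrist_force: [1.4, -0.4, -0.6]
finger_gap: 0.017
grip_force: 25.0
```

```bash
python3 -c "
from h import *
go(.4998,.2668,.228,-50)"
```

```text
t 34.4 tcp [0.475  0.0891 0.2278] ang -61.6 gap 0.017 F [ 1.4 -0.4 -0.6]
shift [ 106.3 -144.5   -0.2] turn [ 0.    0.   -1.16] q6 2.67
```

Emit:
move_arm(targets=[[[27, -36, 0], [0, 0, -0.4], 1], [[56, -76, 0], [0, 0, -0.8], 1], [[85, -115, 0], [0, 0, -1.16], 1], [[104, -141, 0], [0, 0, -1.16], 1], [[104, -141, 0], [0, 0, -1.16], 1]])

```text
clock: 35.02
tcp_pos: [0.4996, 0.2631, 0.2272]
orientation: [0.0, 0.939, 0.343, -0.0]
wrist_force: [-0.9, -0.3, -0.4]
finger_gap: 0.0171
grip_force: 25.0
```

Emit:
move_arm(targets=[[[0, 0, 0], [0, 0, 0], 1], [[0, 0, 0], [0, 0, 0], 1], [[0, 0, 0], [0, 0, 0], 1], [[0, 0, 0], [0, 0, 0], 1], [[0, 0, 0], [0, 0, 0], 1]])

```text
clock: 35.65
tcp_pos: [0.4999, 0.2608, 0.2279]
orientation: [0.0, 0.94, 0.341, 0.0]
wrist_force: [-0.6, 0.9, -0.3]
finger_gap: 0.0169
grip_force: 25.0
```

```bash
python3 -c "
from h import *
np.set_printoptions(precision=4,suppress=True)
go(.4998,.2668,.0791,-50)
p=env.read_camera('top'); save(p,'t2.png')
for t in T[:4]:print(t,[(r['centre'],r['confidence']) for r in env.landmark_of(t,p)[:1]])
s=env.get_state(); p=env.read_camera('wrist'); save(p,'w9.png')"
```

```text
t 35.65 tcp [0.4999 0.2608 0.2279] ang -50.1 gap 0.0169 F [-0.6  0.9 -0.3]
shift [  3.7  -4.7 148.8] turn [ 0.   -0.   -0.01] q6 2.78
bare_center [([0.4064, 0.2261, 0.059], 0.85)]
wrapped_center []
finished_center [([0.5306, -0.1948, -0.0006], 0.65)]
carton_center [([0.5903, 0.2995, 0.0301], 0.75)]
```

View pics/w9.png

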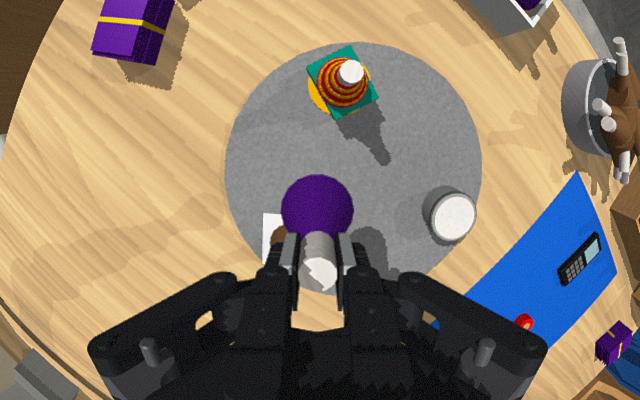

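The purple cone hangs straight at (317,210). The finished cone (345,80) and bare cone (275,240) stand on their cards, one on each side.

Emit:
move_arm(targets=[[[3.7, -4.7, 15], [0, 0, 0], 1], [[3.7, -4.7, 55], [0, 0, 0], 1], [[3.7, -4.7, 100], [0, 0, 0], 1], [[3.7, -4.7, 132], [0, 0, 0], 1], [[3.7, -4.7, 138], [0, 0, 0], 1]])

```text
clock: 36.58
tcp_pos: [0.4971, 0.2666, 0.0864]
orientation: [0.0, 0.94, 0.341, -0.003]
wrist_force: [-0.4, 0.6, 0.3]
finger_gap: 0.0167
grip_force: 24.9
```

Emit:
move_arm(targets=[[[0, 0, 0], [0, 0, 0], 1], [[0, 0, 3], [0, 0, 0], 1], [[0, 0, 6], [0, 0, 0], 1], [[0, 0, 8], [0, 0, 0], 1], [[0, 0, 8], [0, 0, 0], 1]])

```text
clock: 37.2
tcp_pos: [0.4996, 0.2671, 0.0818]
orientation: [0.0, 0.94, 0.341, 0.0]
wrist_force: [0.2, 0.1, -1.0]
finger_gap: 0.0171
grip_force: 24.9
```

Emit:
move_arm(targets=[[[0, 0, 0], [0, 0, 0], 1], [[0, 0, 0], [0, 0, 0], 1], [[0, 0, 0], [0, 0, 0], 1]])

```text
clock: 37.58
tcp_pos: [0.4997, 0.2671, 0.0818]
orientation: [0.0, 0.94, 0.341, 0.0]
wrist_force: [-0.2, -0.4, -0.2]
finger_gap: 0.0169
grip_force: 24.9
```

Emit:
move_arm(targets=[[[0, 0, 1], [0, 0, 0], 1], [[0, 0, 2], [0, 0, 0], 1], [[0, 0, 3], [0, 0, 0], 1], [[0, 0, 3], [0, 0, 0], 1]])

```text
clock: 38.08
tcp_pos: [0.4997, 0.2672, 0.0791]
orientation: [-0.0, 0.94, 0.341, 0.0]
wrist_force: [-0.8, -0.8, 2.7]
finger_gap: 0.0173
grip_force: 25.3
```

Emit:
move_arm(targets=[[[0, 0, 0], [0, 0, 0], 0.6], [[0, 0, 0], [0, 0, 0], 0.3], [[0, 0, 0], [0, 0, 0], -0.2], [[0, 0, 0], [0, 0, 0], -0.7], [[0, 0, 0], [0, 0, 0], -1]])

```text
clock: 38.7
tcp_pos: [0.4996, 0.2671, 0.0786]
orientation: [0.0, 0.94, 0.341, -0.0]
wrist_force: [0.7, -0.5, -0.4]
finger_gap: 0.082
grip_force: 0.0
```

Emit:
move_arm(targets=[[[0, 0, 0], [0, 0, 0], -1], [[0, 0, -10], [0, 0, 0], -1], [[0, 0, -50], [0, 0, 0], -1], [[0, 0, -105], [0, 0, 0], -1], [[0, 0, -155], [0, 0, 0], -1]])

```text
clock: 39.33
tcp_pos: [0.4997, 0.2672, 0.2364]
orientation: [0.0, 0.94, 0.341, 0.001]
wrist_force: [1.6, 0.5, 0.6]
finger_gap: 0.0855
grip_force: 0.0
```

Emit:
move_arm(targets=[[[-30, 40, 0], [0, 0, 0], -1], [[-60, 80, 0], [0, 0, 0], -1], [[-90, 120, 0], [0, 0, 0], -1], [[-120, 160, 0], [0, 0, 0], -1], [[-120, 160, 0], [0, 0, 0], -1]])

```text
clock: 39.95
tcp_pos: [0.5105, 0.0646, 0.2346]
orientation: [0.0, 0.941, 0.339, 0.0]
wrist_force: [0.3, 0.6, -0.0]
finger_gap: 0.0855
grip_force: 0.0
```

Run:
```python
from h import *
np.set_printoptions(precision=4,suppress=True)
print(env.get_state()['clock'],env.get_state()['tcp_pos'])
I=[]
for c in ['top','side']:
    p=env.read_camera(c); I.append(p['pixels'][:,:,::-1])
    for t in T[:4]+['roll','handset']: print(c,t,[(r['centre'],round(r['confidence'],2)) for r in env.landmark_of(t,p)[:1]])
a=cv2.resize(I[0][130:300,140:480],(800,400)); b=I[1][70:320,160:500]
cv2.imwrite('pics/fin.png',a); cv2.imwrite('pics/fin2.png',cv2.resize(b,(800,588)))
```

```text
39.95 [0.5105 0.0646 0.2346]
top bare_center []
top wrapped_center []
top finished_center []
top carton_center []
top roll [([0.5312, -0.1921, 0.0021], 0.44)]
top handset [([0.6897, -0.2024, 0.0022], 0.9)]
side bare_center [([0.4083, 0.2302, 0.0625], 0.84)]
side wrapped_center [([0.4982, 0.2702, 0.0589], 0.83)]
side finished_center [([0.5915, 0.3032, 0.0943], 0.79)]
side carton_center [([0.596, 0.3102, 0.0323], 0.82)]
side roll [([0.5298, -0.199, 0.0009], 0.8)]
side handset [([0.6839, -0.1999, 0.0011], 0.95)]
```

View pics/fin2.png

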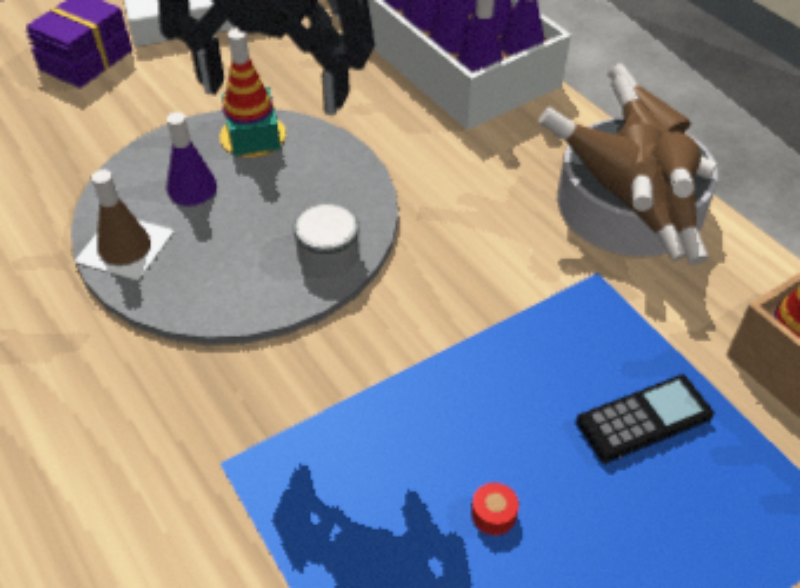

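View pics/fin.png

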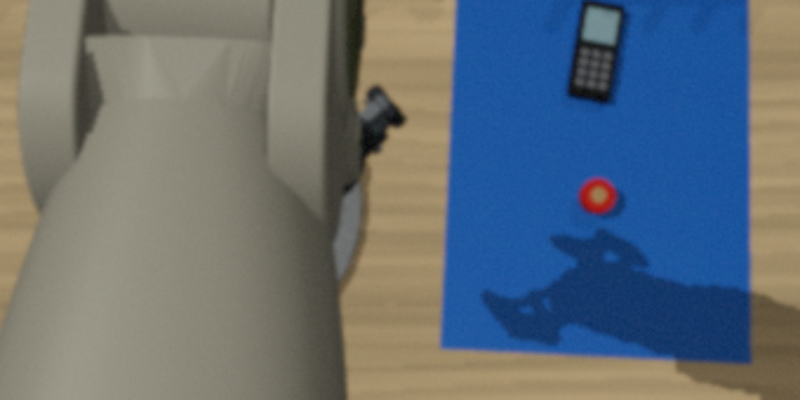

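The side crop shows all three cones upright: bare (120,220), purple (190,160) and finished on the carton (245,90). The roll and handset haven't moved, and the arm is clear of everything.

```bash
python3 -c "
from workcell import env
print(env.hand_in())"
```

```text
the job is handed in; nothing more can be done
None
```

The show set is laid out as asked and handed in at about 40 s on the robot clock: all three cones upright in their places, the carton under the finished one, and the red roll and handset undisturbed.

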